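Refit the weighing platter on its pin and check it

ROBOT

A 7-joint arm with a two-finger parallel gripper is mounted at the origin on the work surface. World frame = base frame: x ahead of the robot, y to its left, z up, the work surface at z = 0. Lengths are in mm, angles in rad, forces in N, time in s.
With the tool pointing down it reaches from about 425 to 925 mm from the base axis. Payload 6.8 kg.
Tool frame: the origin (TCP) lies at the very end of the fingers, on their centre line; the grasp point (between the pads) lies 19 mm behind it; z points along the fingers, y is the direction in which the jaws open and shut (so a half turn about z gives the same grasp; the last joint's range is limited). The gripper opens to 88 mm and grips with 3 to 60 N. Pads are 20 mm wide; open, the fingers measure 115 mm over their backs; the gripper's body (75 mm by 178 mm) begins 61 mm behind the grasp point.
Start: joints at [1.162, 0.477, 0.022, 1.555, -0.011, 1.109, -0.083], TCP at [200.001, -644.707, 222.664] pointing down, gripper open.
Joint ranges: [-2.96, 2.96], [-0.34, 2.1], [-1.41, 1.46], [0.24, 2.44], [-1.37, 4.51], [0.17, 1.92], [-2.96, 2.96]. Speed limits (rad/s): [2.39, 2.39, 3.14, 3.14, 3.14, 3.14, 3.14].

INTERFACE

Orientations are given as a unit quaternion [w, x, y, z].
In Python, from station import observe, read_camera, job_done gives the robot as it stands. The module is installed in compiled form; this text tells all that it offers.
- The arm moves only by the tool send_rows, never from a script. Its argument "motion" is a list of rows, each an object with "travel": the shift along the world's x, y, z in m, a list of three; "twist": the turn, a rotation vector about the world's x, y, z in rad, a list of three; "jaw": the opening, from 0 (shut) to 1 (fully open). A call has 1 to 5 rows; each row is the pose to reach, as a shift and turn from the pose commanded when the call began; what a row does not reach only later rows make up. A row lasts 1/8 s, in which the tool goes at most 62.5 mm and 10.7 degrees, less where a joint would pass 70% of its speed; a pose out of reach is approached as far as the arm can. A call with a gripper value outside its range is refused whole. The fingers move at their own pace and stop on an object; "squeeze" is the grip in N (left out, the last holds). Time passes only in rows, so rows that repeat a pose let the fingers close. It gives the time, the measured TCP pose, the force and the opening at its end, in the units of the state.
- observe(): the state, without advancing time (a new reading comes with each control period).
- read_camera(name): name is "scene" or "side" or "wrist"; returns a dict with "pixels" (420x560x3 uint8, blue, green, red), "intrinsics" (3x3 intrinsics, pixels), "R" (3x3) and "t" (3): a world point X has camera coordinates R X + t. Camera axes: x right, y down, z forward; pixel columns grow to the right and rows downward; lengths in mm; the calibration is good to about 2 mm. The wrist camera is an equidistant fisheye: a pixel r from the principal point sees the ray r / f radians off the axis. A picture is of the moment at which its call begins. There is no depth.
- job_done(): hands the job in, once; it reports no verdict.
The state is a dict: "clock": time; "joint_pos": joint angles; "joint_vel": joint speeds; "joint_efforts": joint torques, N m; "eef_pos": TCP position; "tcp_rot": TCP orientation; "ft_force": force on the tool from outside, world axes, zero at the start; "ft_torque": the same for the moment, N m; "grip_width": opening from 0.0 (shut) to 1.0 (fully open).
Only numpy, scipy, OpenCV 4.12 (cv2) and the standard library are available. Lean on these libraries where they do the work, as an engineer would, in place of code of your own. Each camera call takes 0.05 s, during which the arm holds its last target. There are 200 camera calls.

TASK

The platter of the packing-bench scale has been knocked off its locating pin. Stand the brass check weight from the scale's top on the round rubber mat, slide the platter (do not lift it off the scale) until its hole drops over the pin and it lies flat and square to the scale, then set the brass weight down gently, upright inside the blue ring on the platter. Leave the other things on the bench where they are.

Things in the scene. Friction and masses are not known exactly. Their poses are not given: they have to be found in the camera images.
- scale: Bench scale, fixed, white with red panels on its front and back faces; 260 (x) by 340 (y) mm, its flat grey top (the deck) 85 mm above the work surface. Origin under its centre on the work surface; x, y are its own sides, z up. Red corner marks on the deck frame the platter's home, centred on the deck. Nothing but the pin stands up from the deck.
- pin (a point): Foot of the fixed brass locating pin, on the deck, 20 mm from the deck's centre towards the scale's -y; axes as the scale's. The pin is 12 mm across, tapering from 6 mm height to 7 mm across at its top, 10 mm above the deck. At first it is hidden under the platter, which rests on the pin's top and on its own +y edge, so it lies slightly tilted.
- platter: Loose metal platter, a plate 150 (x) by 210 (y) mm, 5 mm thick with an upright rim 4 mm thick all round, 15 mm high over all; about 0.4 kg. Origin at the centre of its underside, z up. A blue ring mark lies on its upper face. It starts displaced 42 to 58 mm towards the scale's +y and up to 28 mm either way along x, turned by up to 0.15 rad. At home its centre lies over the deck's centre, its axes along the scale's.
- hole (a point): Centre of the 20 mm round hole in the platter, at its underside, 20 mm from the platter's centre towards its -y; axes as the platter's. Seated, it coincides with the pin point and the pin's top stands 5 mm above the plate.
- ring (a point): Centre of the blue ring mark (33 mm inner radius) on the platter's upper face, 25 mm from the platter's centre towards its +y, 45 mm from the hole.
- weight_centre (a point): Centre (half-way up) of the brass check weight: an upright cylinder 36 mm across and 49 mm high with a narrow neck and a knob 22 mm across on top, 66 mm high over all, about 0.45 kg. It starts standing on the deck near the scale's -y side, in the platter's way.
- mat_top (a point): Centre of the upper face of the fixed round black rubber mat, 100 mm across and 4 mm thick, on the bench to the robot's left.
- small_weight_centre (a point): Centre of a small steel weight, 28 mm across, 46 mm high; leave alone.
- bottle_centre (a point): Centre of a blue bottle, 66 mm across, 190 mm high; leave alone.
- jar_centre (a point): Centre of a white jar, 68 mm across, 90 mm high; leave alone.
- tape_centre (a point): Centre of an orange tape roll lying flat, 96 mm across, 30 mm high; leave alone.
- tub_centre (a point): Centre of a closed white tub, 120 by 90 by 55 mm; leave alone.
- cup_centre (a point): Centre of a red cup, 80 mm across, 85 mm high; leave alone.
- brush_centre (a point): Middle of a brush lying on the bench behind the scale; leave alone.
There are look-alikes about, which are no part of the job. Of the things shaped like the part that bears weight_centre, the brass one is meant.

How it is judged:
By the outcome, as a careful person would: the job done as asked, in the order asked, and still so for the second after the job is handed in, with the robot touching nothing.
It also fails if it takes over 72 s, if anything falls off the work surface, if the arm or the gripper's body presses on something with over 40 N, if the wrist force passes 120 N, or if a joint passes its speed limit or range.

## Working session

There is one attempt and no reset: what is moved stays moved. The work goes in short steps, Python scripts to look and compute and a tool call to move; the robot and the scene stay as the last step left them, time stands still between calls to the robot, and variables do not carry over. Pictures are saved under pics/ and viewed, about 8 in all and at most 12, crops included, and the job is handed in when it is done.

Besides the shell and the picture viewer there is one more tool, called after ">>>" as name(argument=value, ...), one argument or row to a line, values as JSON. send_rows: Moves the arm, as the interface text tells. Its arguments: {"type":"object","properties":{"motion":{"type":"array","items":{"type":"object","properties":{"travel":{"type":"array","items":{"type":"number"}},"twist":{"type":"array","items":{"type":"number"}},"jaw":{"type":"number"}}}},"squeeze":{"type":"number"}},"required":["motion"]}

```bash
mkdir -p pics
python3 - <<'E'
from station import *
import cv2,numpy as np,json
for n in ["scene","side","wrist"]:
    c=read_camera(n); cv2.imwrite(f"pics/{n}0.png",c["pixels"])
    print(n,np.round(c["intrinsics"],1).tolist(),np.round(c["R"],4).tolist(),np.round(c["t"],1).tolist())
print(observe())
E
```

```text
scene [[520.4, 0.0, 283.2], [0.0, 520.4, 214.9], [0.0, 0.0, 1.0]] [[0.777, 0.6294, -0.012], [0.3853, -0.4906, -0.7816], [-0.4978, 0.6027, -0.6237]] [-456.6, -121.0, 1867.0]
side [[497.9, 0.0, 289.7], [0.0, 497.9, 210.5], [0.0, 0.0, 1.0]] [[-0.9464, -0.3221, -0.0238], [-0.1832, 0.596, -0.7818], [0.266, -0.7355, -0.6231]] [523.9, 159.6, 1569.1]
wrist [[325.2, 0.0, 279.6], [0.0, 325.2, 213.3], [0.0, 0.0, 1.0]] [[0.296, -0.9552, -0.0023], [-0.9167, -0.2847, 0.2802], [-0.2683, -0.0809, -0.9599]] [-674.1, -33.9, 391.3]
{'clock': 0.15, 'joint_pos': array([ 1.16190054,  0.47762945,  0.02230984,  1.5561607 , -0.01150765,
        1.10930507, -0.08310715]), 'joint_vel': array([ 4.36999762e-05, -3.44408056e-03, -8.21373492e-04, -4.40174299e-03,
       -3.18267131e-04,  2.61091469e-03, -9.46720199e-04]), 'joint_efforts': array([ 2.74084567e-03, -5.83286655e+01,  1.53687906e+00, -2.72874212e+01,
       -5.41665230e-02,  1.45391907e-02,  9.95526580e-05]), 'eef_pos': array([ 199.87841238, -644.26456896,  221.91833733]), 'tcp_rot': array([-6.73583790e-04,  9.88708265e-01,  1.49851576e-01, -1.38573151e-04]), 'ft_force': array([-0.84413932,  0.43070548, -0.06709012]), 'ft_torque': array([-0.0316674,  0.0348516, -0.0290585]), 'grip_width': 1.0000426522065993}
```

View pics/scene0.png

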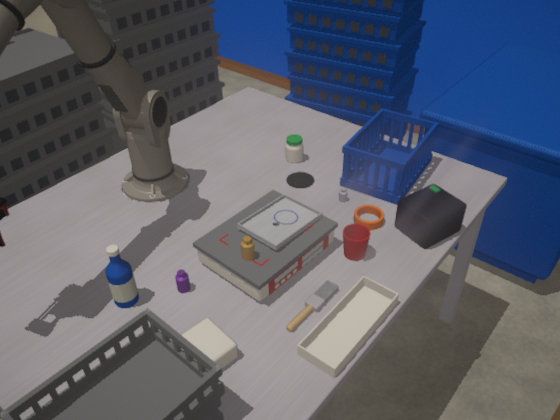

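View pics/side0.png

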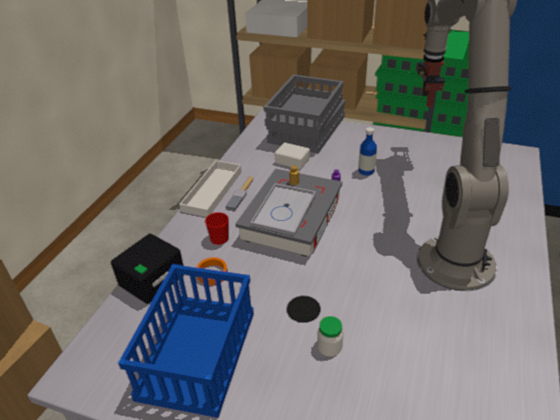

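Scene view: brass weight near (248,249), platter near (282,222), mat (300,180); purple look-alike at (183,282). Side view: weight (294,177), platter (283,210), mat (304,309). I'll zoom in on both.

Run:
```python
import cv2
s=cv2.imread("pics/scene0.png")[185:295,190:350]; cv2.imwrite("pics/sc1.png",cv2.resize(s,None,fx=5,fy=5,interpolation=cv2.INTER_CUBIC))
s=cv2.imread("pics/side0.png")[160:265,230:350]; cv2.imwrite("pics/si1.png",cv2.resize(s,None,fx=5.5,fy=5.5,interpolation=cv2.INTER_CUBIC))
```

```text
(no output)
```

View pics/sc1.png

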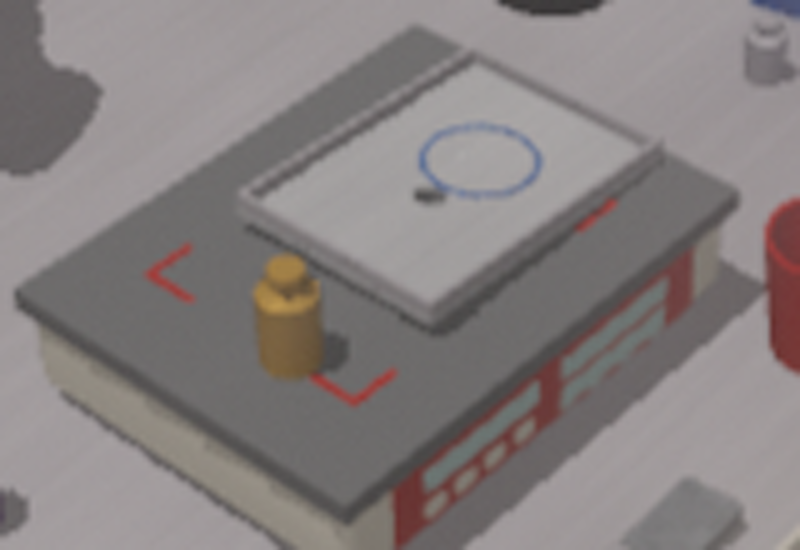

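View pics/si1.png

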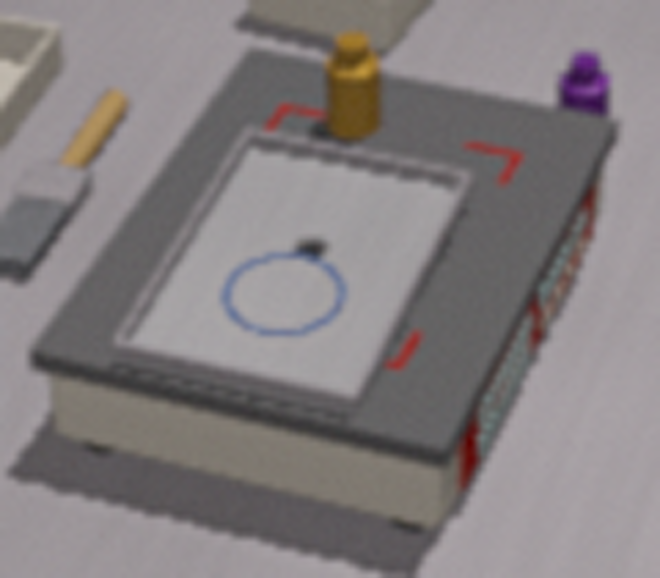

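Scene crop: deck corners (18,293), (348,520), (740,193), (417,28); platter rim corners (240,197), (433,305), (663,148), (470,52); weight base ≈(290,358). Side crop: deck corners (615,128), (253,52), (35,358), (447,455); weight base ≈(354,121); ring (285,294).

```bash
cat > h.py <<'E'
import numpy as np,cv2
from scipy.optimize import least_squares
from station import *
def cams(): return {n:read_camera(n) for n in("scene","side")}
def proj(c,X):
    p=(np.asarray(X)@c["R"].T+c["t"])@c["intrinsics"].T; return p[:,:2]/p[:,2:]
def pose(p,L):
    L=np.asarray(L,float); c,s=np.cos(p[2]),np.sin(p[2])
    return np.c_[p[0]+c*L[:,0]-s*L[:,1],p[1]+s*L[:,0]+c*L[:,1],L[:,2]]
def fit(C,L,px,x0=(600,0,0)):
    f=lambda p:np.concatenate([(proj(C[n],pose(p,L))-px[n]).ravel() for n in px])
    r=least_squares(f,x0); return r.x,np.abs(r.fun).round(1)
def tri(C,px,z):
    f=lambda p:np.concatenate([proj(C[n],[[p[0],p[1],z]])[0]-px[n] for n in px])
    r=least_squares(f,[600,0]); return r.x,r.fun.round(1)
E
python3 - <<'E'
from h import *
C=cams()
SC=lambda a:(np.array(a,float)+.5)/5-.5+[190,185]
SI=lambda a:(np.array(a,float)+.5)/5.5-.5+[230,160]
D=[[-130,-170,85],[130,-170,85],[130,170,85],[-130,170,85]]
px=dict(scene=SC([[18,293],[348,520],[740,193],[417,28]]),side=SI([[615,128],[253,52],[35,358],[447,455]]))
s,r=fit(C,D,px);print("scale",s,r)
P=[[-75,-105,112],[75,-105,112],[75,105,100],[-75,105,100]]
px=dict(scene=SC([[240,197],[433,305],[663,148],[470,52]]),side=SI([[470,175],[245,130],[118,340],[357,402]]))
p,r=fit(C,P,px);print("platter",p,r)
c,k=np.cos(s[2]),np.sin(s[2]);R=np.array([[c,k],[-k,c]])
print("platter in scale",R@(p[:2]-s[:2]),p[2]-s[2])
for n,a,b,z in [("hole",(430,196),(312,247),98),("ring",(480,160),(285,294),96),("knobtop",(287,265),(353,38),151),("wbase",(290,358),(354,121),85),("markA",(150,273),(520,153),85),("markB",(355,402),(283,107),85)]:
    x,r=tri(C,dict(scene=SC(a),side=SI(b)),z);print(n,x,R@(x-s[:2]),r)
px={}
for n,q in [("scene",(300,180)),("side",(304,309))]:
    g=C[n]["pixels"].max(2).astype(np.uint8);m=(g<50).astype(np.uint8)
    k,l,st,ce=cv2.connectedComponentsWithStats(m);i=l[q[1],q[0]];px[n]=ce[i];print(st[i])
print("mat",tri(C,px,4))
E
```

```text
scale [ 5.61227837e+02 -4.13224708e+01 -3.82072029e-02] [0.6 1.  0.1 3.  0.4 1.3 0.2 1.4 0.3 2.5 1.1 1.8 1.4 2.2 0.3 1.8]
platter [ 5.67050483e+02  1.46529114e+01 -2.44292388e-02] [0.7 0.9 0.  0.3 0.2 2.1 0.5 1.8 0.  1.6 0.  1.4 0.9 0.4 0.2 1.9]
platter in scale [ 3.68025443 56.15694396] 0.01377796404764909
hole [565.43702152  -5.52551185] [ 2.83874376 35.93161617] [ 0.1 -1.  -0.2 -1.2]
ring [566.1716122   40.53791138] [ 1.81327193 81.98948185] [ 0.2 -0.9 -0.1 -1. ]
knobtop [ 586.0298393  -149.14736348] [  28.90258702 -106.79881675] [-0.1 -0.2 -0.2 -0.3]
wbase [ 586.48834043 -151.77528663] [  29.4611347  -109.40730825] [ 0.1 -0.2  0.1 -0.4]
markA [ 474.77721095 -148.49900338] [ -82.29361446 -110.40054748] [-0.1 -0.4 -0.3 -0.3]
markB [ 636.88367725 -155.20705452] [  79.95077903 -110.91157518] [ 0.2 -0.3  0.1 -0.7]
[     0      0    560    420 228802]
[287 297  33  25 649]
mat (array([414.17534844, 264.18848521]), array([  8.2, -24.4,   2.3, -18.5]))
```

>>> send_rows(
  motion=[
    {"travel": [0.03, 0.03, 0.04], "twist": [0, 0, -0.07], "jaw": 1},
    {"travel": [0.06, 0.07, 0.077], "twist": [0, 0, -0.14], "jaw": 1},
    {"travel": [0.097, 0.117, 0.077], "twist": [0, 0, -0.2], "jaw": 1},
    {"travel": [0.134, 0.164, 0.077], "twist": [0, 0, -0.27], "jaw": 1},
    {"travel": [0.171, 0.211, 0.077], "twist": [0, 0, -0.338], "jaw": 1},
  ],
  squeeze=25,
)

```text
clock: 0.88
eef_pos: [371.9, -432.0, 299.9]
tcp_rot: [0.0, 1.0, -0.02, 0.0]
ft_force: [1.1, -0.7, -0.1]
grip_width: 1.004
```

>>> send_rows(
  motion=[
    {"travel": [0.037, 0.049, 0]},
    {"travel": [0.074, 0.098, 0]},
    {"travel": [0.111, 0.147, -0.01]},
    {"travel": [0.148, 0.196, -0.02]},
    {"travel": [0.183, 0.24, -0.03]},
  ],
)

```text
schema error: expected keys travel, twist, jaw
```

Run:
```python
from h import *
c=read_camera("wrist");cv2.imwrite("pics/w1.png",c["pixels"])
print(c["R"].tolist(),c["t"].tolist(),observe()["eef_pos"])
```

```text
[[-0.03991596143294953, -0.9992029396464622, -0.0004488036915431328], [-0.9592452665284887, 0.038193983163944345, 0.2799816749231325], [-0.2797413710296951, 0.011606250554877613, -0.960005239716162]] [-416.8454960256363, 317.91726503111386, 573.8066666882252] [ 378.77818145 -424.20504356  299.8787733 ]
```

View pics/w1.png

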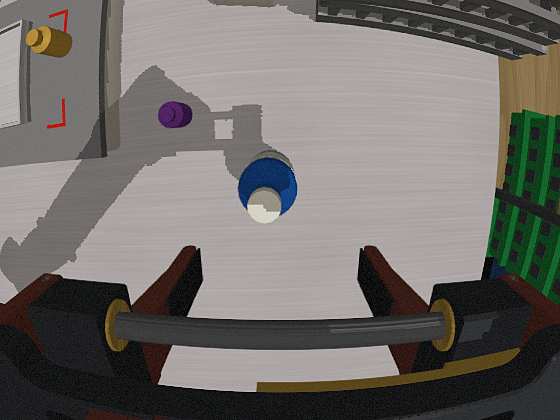

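The wrist view shows the bottle ahead at (265,190), the brass weight top left, and the first move refused for missing keys. I'll resend it with all the keys.

>>> send_rows(
  motion=[
    {"travel": [0.037, 0.049, 0], "twist": [0, 0, 0], "jaw": 1},
    {"travel": [0.074, 0.098, 0], "twist": [0, 0, 0], "jaw": 1},
    {"travel": [0.111, 0.147, -0.01], "twist": [0, 0, 0], "jaw": 1},
    {"travel": [0.142, 0.187, -0.02], "twist": [0, 0, 0], "jaw": 1},
    {"travel": [0.142, 0.187, -0.02], "twist": [0, 0, 0], "jaw": 1},
  ],
)

```text
clock: 1.55
eef_pos: [515.1, -241.9, 278.7]
tcp_rot: [-0.001, 1.0, -0.014, -0.0]
ft_force: [0.1, -0.6, 0.4]
grip_width: 0.999
```

Run:
```python
from h import *
c=read_camera("wrist");cv2.imwrite("pics/w2.png",c["pixels"]);np.savez("w2.npz",**c)
print(observe()["eef_pos"],observe()["tcp_rot"])
```

```text
[ 513.68520073 -244.97948965  279.1288465 ] [-3.36085654e-04  9.99864268e-01 -1.64668096e-02 -4.21489018e-04]
```

View pics/w2.png

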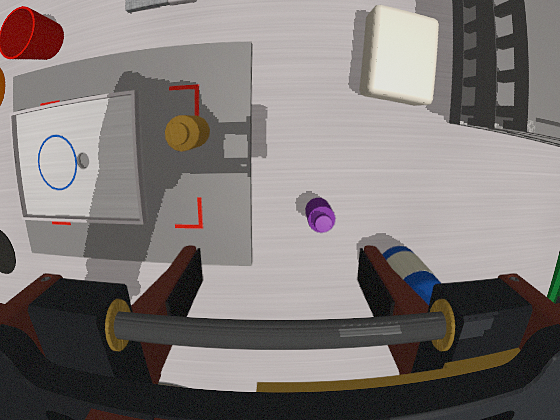

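Wrist view: knob top ≈(178,134), marks (199,86)/(201,227), deck corners (251,42)/(251,265), hole (83,160), ring (57,162).

```bash
cat >> h.py <<'E'
def ray(c,uv,z):
    K=c["intrinsics"];d=(np.array(uv,float)-K[:2,2])/K[0,0];t=np.hypot(*d)
    v=np.r_[d/t*np.sin(t),np.cos(t)];R=c["R"];v=R.T@v;o=-R.T@c["t"]
    return (o+v*(z-o[2])/v[2])[:2]
E
python3 - <<'E'
from h import *
c=dict(np.load("w2.npz"))
for n,uv,z in [("knob",(178,134),151),("mk+",(199,86),85),("mk-",(201,227),85),("d+-",(251,42),85),("d--",(251,265),85),("d++",(14,78),85),("d-+",(30,262),85),
 ("p+-",(135,91),112),("p--",(143,223),112),("p-+",(24,219),100),("p++",(12,114),100),("hole",(83,160),99),("ring",(57,162),96)]:
    print(n,ray(c,uv,z).round(1))
E
```

```text
knob [ 585.4 -151. ]
mk+ [ 635.7 -156.7]
mk- [ 473.9 -147.6]
d+- [ 681.3 -215.4]
d-- [ 424.  -204.2]
d++ [693.8 121.6]
d-+ [421.  145.2]
p+- [635.4 -91.7]
p-- [489.  -86.1]
p-+ [494.3 118.1]
p++ [641. 113.]
hole [565.5  -6.9]
ring [566.8  38.4]
```

>>> send_rows(
  motion=[
    {"travel": [0.036, 0.048, -0.02], "twist": [0, 0, 0], "jaw": 1},
    {"travel": [0.073, 0.096, -0.03], "twist": [0, 0, 0], "jaw": 1},
    {"travel": [0.073, 0.096, -0.07], "twist": [0, 0, 0], "jaw": 1},
    {"travel": [0.073, 0.096, -0.1], "twist": [0, 0, 0], "jaw": 1},
    {"travel": [0.073, 0.096, -0.1], "twist": [0, 0, 0], "jaw": 1},
  ],
)

```text
clock: 2.22
eef_pos: [583.8, -152.5, 177.6]
tcp_rot: [0.0, 1.0, -0.02, -0.003]
ft_force: [0.3, -0.4, 0.5]
grip_width: 1.002
```

>>> send_rows(
  motion=[
    {"travel": [0, 0, -0.04], "twist": [0, 0, 0], "jaw": 1},
    {"travel": [0, 0, -0.075], "twist": [0, 0, 0], "jaw": 1},
    {"travel": [0, 0, -0.079], "twist": [0, 0, 0], "jaw": 0.7},
    {"travel": [0, 0, -0.079], "twist": [0, 0, 0], "jaw": 0.3},
    {"travel": [0, 0, -0.079], "twist": [0, 0, 0], "jaw": 0.2},
  ],
)

```text
clock: 2.85
eef_pos: [587.4, -151.2, 102.8]
tcp_rot: [0.0, 1.0, -0.019, 0.002]
ft_force: [-0.5, -0.0, 0.6]
grip_width: 0.697
```

>>> send_rows(
  motion=[
    {"travel": [0, 0, 0], "twist": [0, 0, 0], "jaw": 0.2},
    {"travel": [0, 0, 0], "twist": [0, 0, 0], "jaw": 0.2},
    {"travel": [0, 0, 0.005], "twist": [0, 0, 0], "jaw": 0.2},
    {"travel": [0, 0, 0.02], "twist": [0, 0, 0], "jaw": 0.2},
    {"travel": [0, 0, 0.02], "twist": [0, 0, 0], "jaw": 0.2},
  ],
)

```text
clock: 3.48
eef_pos: [586.9, -150.9, 122.1]
tcp_rot: [0.0, 1.0, -0.019, 0.001]
ft_force: [-0.9, 1.0, -4.8]
grip_width: 0.402
```

Weight gripped and lifted. Now locating the mat properly.

Run:
```python
from h import *
C=cams();px={}
for n,q in [("scene",(300,180)),("side",(304,309))]:
    m=(C[n]["pixels"].max(2)<(60 if n=="scene" else 50)).astype(np.uint8)
    b=np.zeros_like(m);b[q[1]-14:q[1]+15,q[0]-22:q[0]+23]=1
    k,l,st,ce=cv2.connectedComponentsWithStats(m&b);i=l[q[1],q[0]];px[n]=ce[i];print(st[i],ce[i])
    print(n,tri(C,{n:ce[i]},4))
print("mat",tri(C,px,4))
print("jar",tri(C,dict(scene=(294,142),side=(330,325)),90), "tape",tri(C,dict(scene=(369,216),side=(211,270)),30),"cup",tri(C,dict(scene=(356,233),side=(217,219)),85))
```

```text
[     0      0    560    420 235196] [279.49983418 209.50048895]
scene (array([456.72745962, 142.345127  ]), array([-0.,  0.]))
[287 297  33  25 649] [303.07550077 308.89214176]
side (array([399.32681278, 333.61830445]), array([0., 0.]))
mat (array([406.75029595, 263.21916346]), array([ 10.8, -22.2,   4.8, -18.1]))
jar (array([297.4127927 , 426.35894306]), array([ 0.5, -4.6, -0.2, -2. ])) tape (array([713.75768877, 282.65597689]), array([ 0.4, -3.6, -0.4, -3. ])) cup (array([764.07392719, 118.29230381]), array([-0. , -1.1, -0.3, -1.3]))
```

>>> send_rows(
  motion=[
    {"travel": [0, 0, 0.045], "twist": [0, 0, 0], "jaw": 0.2},
    {"travel": [-0.01, 0.03, 0.08], "twist": [0, 0, 0], "jaw": 0.2},
    {"travel": [-0.03, 0.085, 0.08], "twist": [0, 0, 0], "jaw": 0.2},
    {"travel": [-0.05, 0.14, 0.08], "twist": [0, 0, 0], "jaw": 0.2},
    {"travel": [-0.072, 0.197, 0.08], "twist": [0, 0, 0], "jaw": 0.2},
  ],
)

```text
clock: 4.2
eef_pos: [513.0, 47.7, 200.5]
tcp_rot: [0.0, 1.0, -0.019, 0.0]
ft_force: [0.3, 0.4, -3.9]
grip_width: 0.402
```

>>> send_rows(
  motion=[
    {"travel": [-0.023, 0.056, 0], "twist": [0, 0, 0], "jaw": 0.2},
    {"travel": [-0.046, 0.112, 0], "twist": [0, 0, 0], "jaw": 0.2},
    {"travel": [-0.069, 0.168, 0], "twist": [0, 0, 0], "jaw": 0.2},
    {"travel": [-0.092, 0.224, 0], "twist": [0, 0, 0], "jaw": 0.2},
    {"travel": [-0.1, 0.24, 0], "twist": [0, 0, 0], "jaw": 0.2},
  ],
)

```text
clock: 4.82
eef_pos: [411.4, 290.5, 200.8]
tcp_rot: [-0.001, 1.0, -0.015, -0.0]
ft_force: [0.8, -0.3, -4.4]
grip_width: 0.403
```

Run:
```python
from h import *
c=read_camera("wrist");cv2.imwrite("pics/w3.png",c["pixels"]);np.savez("w3.npz",**c)
s=observe();print(s["eef_pos"],s["tcp_rot"],s["grip_width"])
```

```text
[410.93673508 291.10705936 200.68962439] [-1.06055369e-03  9.99884778e-01 -1.51342529e-02 -5.09410565e-04] 0.4037922801702301
```

View pics/w3.png

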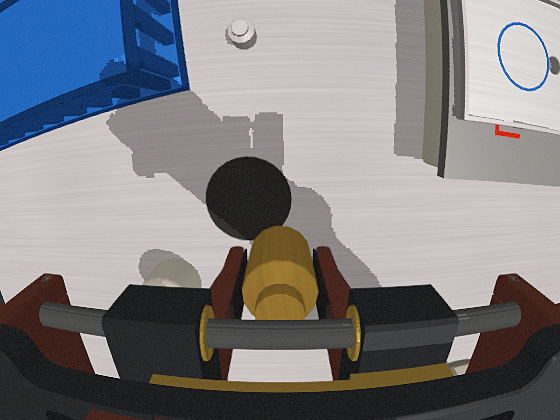

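The mat shows at centre ≈(249,198), and the weight is held upright.

Run:
```python
from h import *
c=dict(np.load("w3.npz"))
for uv in [(249,198),(206,198),(291,198),(249,157),(249,239)]: print(ray(c,uv,4).round(1))
print("jar", ray(c,(172,285),90), observe()["eef_pos"])
```

```text
[402.7 326. ]
[404.5 376.1]
[401.2 278.3]
[449.5 323.6]
[353.  328.9]
jar [337.96130948 399.59368835] [410.93673508 291.10705936 200.68962439]
```

>>> send_rows(
  motion=[
    {"travel": [-0.011, 0.04, -0.03], "twist": [0, 0, 0], "jaw": 0.2},
    {"travel": [-0.011, 0.04, -0.08], "twist": [0, 0, 0], "jaw": 0.2},
    {"travel": [-0.011, 0.04, -0.13], "twist": [0, 0, 0], "jaw": 0.2},
    {"travel": [-0.011, 0.04, -0.165], "twist": [0, 0, 0], "jaw": 0.2},
    {"travel": [-0.011, 0.04, -0.172], "twist": [0, 0, 0], "jaw": 0.2},
  ],
)

```text
clock: 5.5
eef_pos: [402.1, 324.0, 26.4]
tcp_rot: [0.002, 1.0, -0.019, -0.002]
ft_force: [0.2, -0.2, -4.2]
grip_width: 0.406
```

>>> send_rows(
  motion=[
    {"travel": [0, 0, -0.003], "twist": [0, 0, 0], "jaw": 0.2},
    {"travel": [0, 0, -0.005], "twist": [0, 0, 0], "jaw": 0.2},
    {"travel": [0, 0, -0.007], "twist": [0, 0, 0], "jaw": 0.2},
    {"travel": [0, 0, -0.007], "twist": [0, 0, 0], "jaw": 0.2},
    {"travel": [0, 0, -0.007], "twist": [0, 0, 0], "jaw": 0.2},
  ],
)

```text
clock: 6.12
eef_pos: [403.2, 326.4, 22.0]
tcp_rot: [-0.0, 1.0, -0.019, 0.0]
ft_force: [0.4, 0.4, -3.8]
grip_width: 0.405
```

>>> send_rows(
  motion=[
    {"travel": [0, 0, -0.001], "twist": [0, 0, 0], "jaw": 0.2},
    {"travel": [0, 0, -0.0015], "twist": [0, 0, 0], "jaw": 0.2},
    {"travel": [0, 0, -0.002], "twist": [0, 0, 0], "jaw": 0.2},
    {"travel": [0, 0, -0.002], "twist": [0, 0, 0], "jaw": 0.2},
  ],
)

```text
clock: 6.62
eef_pos: [403.4, 326.4, 21.6]
tcp_rot: [0.0, 1.0, -0.019, 0.001]
ft_force: [-4.3, -4.0, 18.5]
grip_width: 0.404
```

>>> send_rows(
  motion=[
    {"travel": [0, 0, 0.001], "twist": [0, 0, 0], "jaw": 0.4},
    {"travel": [0, 0, 0.001], "twist": [0, 0, 0], "jaw": 0.5},
    {"travel": [0, 0, 0.001], "twist": [0, 0, 0], "jaw": 0.7},
    {"travel": [0, 0, 0.001], "twist": [0, 0, 0], "jaw": 0.8},
    {"travel": [0, 0, 0.001], "twist": [0, 0, 0], "jaw": 0.8},
  ],
)

```text
clock: 7.25
eef_pos: [403.0, 326.4, 20.6]
tcp_rot: [-0.0, 1.0, -0.019, -0.0]
ft_force: [0.0, 0.4, 0.9]
grip_width: 0.782
```

>>> send_rows(
  motion=[
    {"travel": [0, 0, 0.02], "twist": [0, 0, 0], "jaw": 0.8},
    {"travel": [0, 0, 0.06], "twist": [0, 0, 0], "jaw": 0.8},
    {"travel": [0, 0, 0.12], "twist": [0, 0, 0], "jaw": 0.8},
    {"travel": [0.02, -0.03, 0.16], "twist": [0, 0, 0], "jaw": 0.8},
    {"travel": [0.05, -0.08, 0.18], "twist": [0, 0, 0], "jaw": 0.6},
  ],
)

```text
clock: 7.88
eef_pos: [453.7, 248.0, 203.5]
tcp_rot: [-0.002, 1.0, -0.016, 0.002]
ft_force: [0.4, -0.3, -0.8]
grip_width: 0.723
```

>>> send_rows(
  motion=[
    {"travel": [0.038, -0.043, 0], "twist": [0, 0, 0], "jaw": 0.35},
    {"travel": [0.076, -0.086, 0], "twist": [0, 0, 0], "jaw": 0.35},
    {"travel": [0.1155, -0.13, -0.02], "twist": [0, 0, 0], "jaw": 0.35},
    {"travel": [0.1155, -0.13, -0.06], "twist": [0, 0, 0], "jaw": 0.35},
    {"travel": [0.1155, -0.13, -0.06], "twist": [0, 0, 0], "jaw": 0.35},
  ],
)

```text
clock: 8.5
eef_pos: [566.3, 115.2, 137.9]
tcp_rot: [0.001, 1.0, -0.019, -0.003]
ft_force: [-0.3, 0.5, 1.1]
grip_width: 0.355
```

Run:
```python
from h import *
c=read_camera("wrist");cv2.imwrite("pics/w4.png",c["pixels"]);np.savez("w4.npz",**c)
s=observe();print(s["eef_pos"],s["tcp_rot"],s["grip_width"])
```

```text
[567.32411142 116.55892806 139.88877018] [ 1.31878524e-04  9.99832358e-01 -1.82437103e-02 -1.55103300e-03] 0.3452047758098085
```

View pics/w4.png

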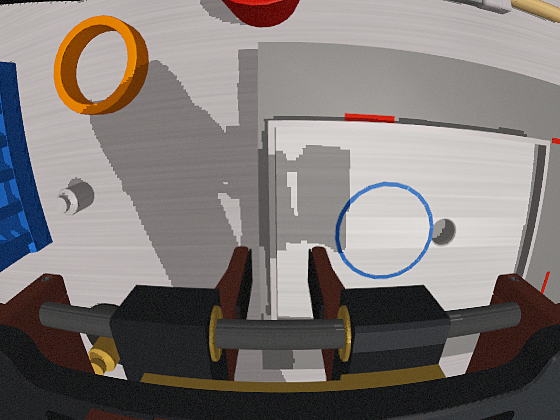

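Wrist view: rim line at columns ≈268–276 between the fingers (inner faces at ≈250 and 310), ring (385,230), hole (444,231).

Run:
```python
from h import *
c=dict(np.load("w4.npz"))
for n,uv,z in [("rim out far",(267,122),100),("rim in far",(276,122),100),("rim out near",(264,235),100),("rim in near",(274,235),100),("ring",(385,230),92.5),("hole",(444,232),96),("corner -y+x",(548,144),112)]:
    print(n,ray(c,uv,z).round(1))
g=c["pixels"][200,240:320].mean(1).astype(int);print(g.tolist())
```

```text
rim out far [642.6 119.7]
rim in far [642.4 114.3]
rim out near [570.3 125.1]
rim in near [570.1 118.6]
ring [567.5  41.2]
hole [564.7  -4.8]
corner -y+x [634.3 -87.1]
[114, 120, 119, 115, 120, 121, 117, 121, 118, 122, 119, 120, 118, 118, 114, 120, 118, 125, 99, 78, 85, 82, 82, 84, 86, 85, 83, 90, 76, 129, 127, 127, 123, 129, 132, 89, 105, 140, 141, 140, 139, 143, 137, 143, 140, 139, 140, 142, 139, 140, 127, 215, 210, 209, 208, 210, 220, 141, 136, 139, 139, 140, 140, 140, 142, 144, 142, 141, 139, 140, 141, 144, 140, 142, 137, 142, 136, 142, 141, 140]
```

>>> send_rows(
  motion=[
    {"travel": [0, 0.003, -0.02], "twist": [0, 0, 0], "jaw": 0.35},
    {"travel": [0, 0.003, -0.036], "twist": [0, 0, 0], "jaw": 0.35},
    {"travel": [0, 0.003, -0.042], "twist": [0, 0, 0], "jaw": 0.35},
    {"travel": [0, 0.003, -0.0455], "twist": [0, 0, 0], "jaw": 0.35},
    {"travel": [0, 0.003, -0.0455], "twist": [0, 0, 0], "jaw": 0.35},
  ],
)

```text
clock: 9.18
eef_pos: [568.7, 119.4, 95.4]
tcp_rot: [-0.0, 1.0, -0.019, 0.0]
ft_force: [-0.9, -0.9, 0.2]
grip_width: 0.352
```

>>> send_rows(
  motion=[
    {"travel": [0, 0, 0], "twist": [0, 0, 0], "jaw": 0.2},
    {"travel": [0, 0, 0], "twist": [0, 0, 0], "jaw": 0.1},
    {"travel": [0, 0, 0], "twist": [0, 0, 0], "jaw": 0},
    {"travel": [0, 0, 0], "twist": [0, 0, 0], "jaw": 0},
    {"travel": [0, 0, 0], "twist": [0, 0, 0], "jaw": 0},
  ],
  squeeze=15,
)

```text
clock: 9.8
eef_pos: [568.6, 119.4, 95.3]
tcp_rot: [-0.0, 1.0, -0.019, 0.0]
ft_force: [0.0, 0.6, 2.3]
grip_width: 0.046
```

>>> send_rows(
  motion=[
    {"travel": [-0.001, -0.008, 0], "twist": [0, 0, 0], "jaw": 0},
    {"travel": [-0.002, -0.018, 0], "twist": [0, 0, 0], "jaw": 0},
    {"travel": [-0.003, -0.028, 0], "twist": [0, 0, 0], "jaw": 0},
    {"travel": [-0.004, -0.038, 0], "twist": [0, 0, 0], "jaw": 0},
    {"travel": [-0.005, -0.045, 0], "twist": [0, 0, 0], "jaw": 0},
  ],
)

```text
clock: 10.42
eef_pos: [563.6, 73.5, 95.3]
tcp_rot: [-0.0, 1.0, -0.019, 0.0]
ft_force: [0.5, 3.6, 2.0]
grip_width: 0.041
```

>>> send_rows(
  motion=[
    {"travel": [0, -0.004, 0], "twist": [0, 0, 0], "jaw": 0},
    {"travel": [0, -0.008, 0], "twist": [0, 0, 0], "jaw": 0},
    {"travel": [0, -0.011, 0], "twist": [0, 0, 0], "jaw": 0},
    {"travel": [0, -0.011, 0], "twist": [0, 0, 0], "jaw": 0},
  ],
)

```text
clock: 10.92
eef_pos: [563.5, 63.1, 95.2]
tcp_rot: [0.0, 1.0, -0.019, 0.0]
ft_force: [0.5, 2.2, 3.0]
grip_width: 0.044
```

Run:
```python
from h import *
c=read_camera("wrist");np.savez("w5.npz",**c)
C=cams()
a=cv2.resize(C["scene"]["pixels"][185:295,190:350],None,fx=5,fy=5,interpolation=cv2.INTER_CUBIC)
cv2.imwrite("pics/w5.png",c["pixels"]);cv2.imwrite("pics/s5.png",a)
s=observe();print(s["eef_pos"],s["ft_force"],s["grip_width"])
```

```text
[563.51362166  63.13366279  95.19720749] [-0.55420858  1.21021346  3.31250123] 0.044641376157500336
```

View pics/w5.png

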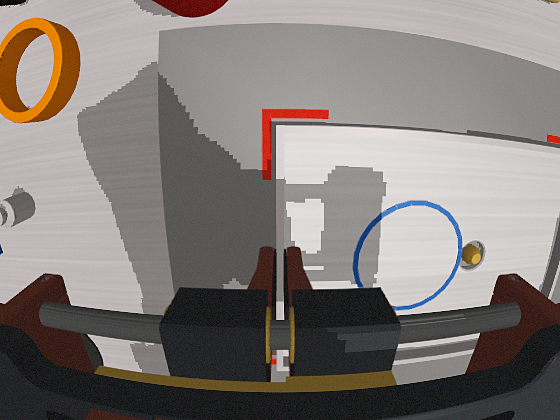

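The brass pin is visible centred in the hole at (472,254), and the red corner mark (263,110) frames the platter evenly. Releasing the rim.

>>> send_rows(
  motion=[
    {"travel": [0, 0, 0], "twist": [0, 0, 0], "jaw": 0.2},
    {"travel": [0, 0, 0], "twist": [0, 0, 0], "jaw": 0.35},
    {"travel": [0, 0, 0.03], "twist": [0, 0, 0], "jaw": 0.35},
    {"travel": [0, 0.03, 0.08], "twist": [0, 0, 0], "jaw": 0.35},
    {"travel": [0, 0.08, 0.11], "twist": [0, 0, 0], "jaw": 0.35},
  ],
)

```text
clock: 11.7
eef_pos: [564.5, 141.7, 207.2]
tcp_rot: [0.001, 1.0, -0.021, 0.001]
ft_force: [0.9, 0.5, -0.3]
grip_width: 0.348
```

>>> send_rows(
  motion=[
    {"travel": [-0.03, 0.04, 0.04], "twist": [0, 0, 0], "jaw": 0.8},
    {"travel": [-0.06, 0.06, 0.06], "twist": [0, 0, 0], "jaw": 0.8},
    {"travel": [-0.06, 0.06, 0.06], "twist": [0, 0, 0], "jaw": 0.8},
  ],
)

```text
clock: 12.08
eef_pos: [502.1, 205.9, 267.0]
tcp_rot: [-0.001, 1.0, -0.016, 0.001]
ft_force: [0.7, -0.5, -0.7]
grip_width: 0.655
```

Run:
```python
from h import *
c=read_camera("wrist");np.savez("w6.npz",**c)
C=cams()
a=cv2.resize(C["scene"]["pixels"][185:285,200:340],None,fx=4,fy=4,interpolation=cv2.INTER_CUBIC)
b=cv2.resize(C["side"]["pixels"][160:250,235:345],None,fx=4,fy=4,interpolation=cv2.INTER_CUBIC)
cv2.imwrite("pics/w6.png",c["pixels"])
# scene crop (4x), side (3.2x)
o=np.zeros((600,800,3),np.uint8)
o[:300,:420]=cv2.resize(a,(420,300));o[:300,424:791]=cv2.resize(b,(367,300))
w=cv2.resize(c["pixels"],(400,300));o[300:,:400]=w
w2=c["pixels"][60:210,330:530];o[300:,400:]=cv2.resize(w2,(400,300),interpolation=cv2.INTER_CUBIC)
cv2.imwrite("pics/o6.png",o)
s=observe();print(s["eef_pos"],s["ft_force"],s["grip_width"])
```

```text
[503.84586929 201.76969975 264.30891674] [-0.57075356 -0.45230924 -0.60091151] 0.7780035368482843
```

View pics/o6.png

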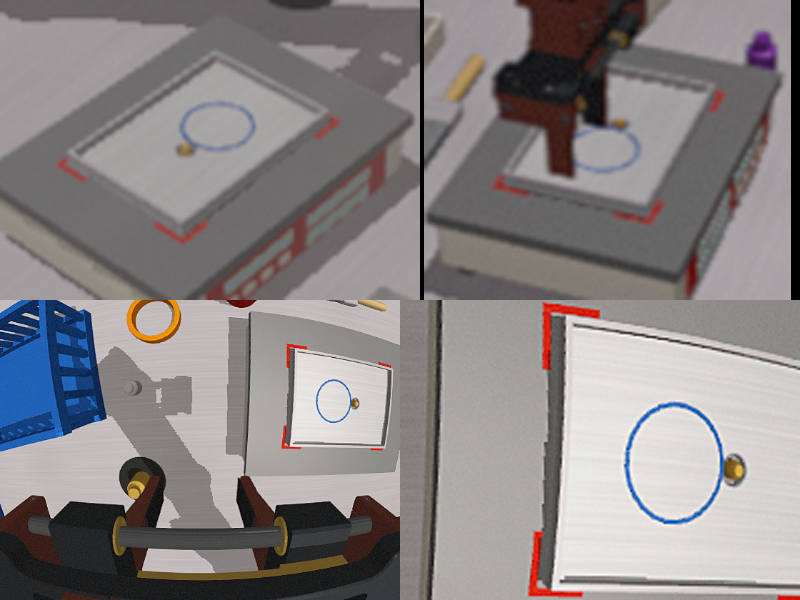

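The platter now lies flat inside the red marks with the pin up through the hole; the brass weight stands on the mat. Checking squareness numerically.

Run:
```python
from h import *
c=dict(np.load("w6.npz"));p=c["pixels"].astype(int);b,g,r=p[...,0],p[...,1],p[...,2]
red=(r-np.maximum(g,b)>90);red[:, :385]=0;red[:50]=0
n,l,st,ce=cv2.connectedComponentsWithStats(red.astype(np.uint8))
for i in range(1,n):
    if st[i,4]>15: print("red",st[i])
bl=(b-r>50)&(np.arange(560)[None]>420)&(np.arange(560)[None]<520)&(np.arange(420)[:,None]<220)
v,u=np.nonzero(bl);e=np.array([ray(c,(x,y),90) for x,y in zip(u,v)])
f=least_squares(lambda q:np.hypot(*(e-q[:2]).T)-q[2],[560,-15,33]);print("ring",f.x,np.std(f.fun))
ang=lambda a,b:np.arctan2((b-a)[1],(b-a)[0])
# edges: plate/rim top outer +y corners, marks outer +y corners
for n,A,B,z in [("rim+y",(406,205),(412.5,68),100),("mark+y",(395,208.5),(401.5,62.5),85)]:
    a,b_=ray(c,A,z),ray(c,B,z);print(n,a,b_,ang(a,b_))
# rim line fits: dark->bright transitions along rows for +y inner edge of rim top
def line(rows,u0,u1,z):
    P=[]
    for y in rows:
        s=p[y-1:y+2,u0:u1].mean((0,2));d=np.diff(s);k=d.argmax();P.append(ray(c,(u0+k+.5,y),z))
    P=np.array(P);q=np.polyfit(P[:,0],P[:,1],1);res=P[:,1]-np.polyval(q,P[:,0]);ok=abs(res)<1.5
    q=np.polyfit(P[ok,0],P[ok,1],1);return q[0],np.polyval(q,560),ok.sum(),len(ok)
print("rim outer line +y",line(range(85,195,3),398,412,100))
print("deck edge +y",line(range(90,200,3),340,354,85))
s=observe()
C=cams()
```

```text
red [401  61  29  34 232]
red [530  87  17   8  61]
red [394 176  28  33 188]
red [519 208  17   3  40]
ring [560.51805052 -14.7134395   34.64332964] 0.8014910929185326
rim+y [488.59656183  67.40871192] [637.53749577  62.33126693] -0.03407712915014841
mark+y [480.69763073  74.77490284] [645.43873645  68.95946754] -0.03528579889293598
rim outer line +y (np.float64(0.056458417940294735), np.float64(68.75094245311695), np.int64(18), 37)
deck edge +y (np.float64(-0.041756328518008534), np.float64(130.51991954591153), np.int64(37), 37)
```

>>> send_rows(
  motion=[
    {"travel": [-0.035, 0.043, -0.02], "twist": [0, 0, 0], "jaw": 0.85},
    {"travel": [-0.07, 0.086, -0.04], "twist": [0, 0, 0], "jaw": 0.85},
    {"travel": [-0.1005, 0.123, -0.08], "twist": [0, 0, 0], "jaw": 0.85},
    {"travel": [-0.1005, 0.123, -0.13], "twist": [0, 0, 0], "jaw": 0.85},
    {"travel": [-0.1005, 0.123, -0.15], "twist": [0, 0, 0], "jaw": 0.85},
  ],
  squeeze=25,
)

```text
clock: 12.95
eef_pos: [401.7, 324.6, 111.7]
tcp_rot: [0.002, 1.0, -0.019, -0.002]
ft_force: [0.5, -0.7, -0.4]
grip_width: 0.851
```

>>> send_rows(
  motion=[
    {"travel": [0, 0, -0.02], "twist": [0, 0, 0], "jaw": 0.85},
    {"travel": [0, 0, -0.06], "twist": [0, 0, 0], "jaw": 0.85},
    {"travel": [0, 0, -0.09], "twist": [0, 0, 0], "jaw": 0.85},
    {"travel": [0, 0, -0.0945], "twist": [0, 0, 0], "jaw": 0.85},
    {"travel": [0, 0, -0.0945], "twist": [0, 0, 0], "jaw": 0.7},
  ],
)

```text
clock: 13.58
eef_pos: [403.4, 326.1, 20.7]
tcp_rot: [0.0, 1.0, -0.019, -0.0]
ft_force: [-0.6, 0.3, 0.6]
grip_width: 0.769
```

>>> send_rows(
  motion=[
    {"travel": [0, 0, 0], "twist": [0, 0, 0], "jaw": 0.5},
    {"travel": [0, 0, 0], "twist": [0, 0, 0], "jaw": 0.3},
    {"travel": [0, 0, 0], "twist": [0, 0, 0], "jaw": 0.2},
    {"travel": [0, 0, 0], "twist": [0, 0, 0], "jaw": 0.2},
    {"travel": [0, 0, 0], "twist": [0, 0, 0], "jaw": 0.2},
  ],
)

```text
clock: 14.2
eef_pos: [403.3, 326.4, 21.2]
tcp_rot: [-0.0, 1.0, -0.019, 0.0]
ft_force: [-0.2, -0.7, 6.1]
grip_width: 0.402
```

>>> send_rows(
  motion=[
    {"travel": [0, 0, 0.02], "twist": [0, 0, 0], "jaw": 0.2},
    {"travel": [0, 0, 0.07], "twist": [0, 0, 0], "jaw": 0.2},
    {"travel": [0, 0, 0.125], "twist": [0, 0, 0], "jaw": 0.2},
    {"travel": [0.015, -0.03, 0.165], "twist": [0, 0, 0], "jaw": 0.2},
    {"travel": [0.036, -0.08, 0.17], "twist": [0, 0, 0], "jaw": 0.2},
  ],
)

```text
clock: 14.82
eef_pos: [439.9, 248.2, 193.4]
tcp_rot: [-0.002, 1.0, -0.017, 0.002]
ft_force: [0.9, -0.8, -4.8]
grip_width: 0.405
```

>>> send_rows(
  motion=[
    {"travel": [0.025, -0.055, 0], "twist": [0, 0, 0], "jaw": 0.2},
    {"travel": [0.05, -0.11, 0], "twist": [0, 0, 0], "jaw": 0.2},
    {"travel": [0.075, -0.165, 0], "twist": [0, 0, 0], "jaw": 0.2},
    {"travel": [0.1, -0.22, 0], "twist": [0, 0, 0], "jaw": 0.2},
    {"travel": [0.121, -0.261, 0], "twist": [0, 0, 0], "jaw": 0.2},
  ],
)

```text
clock: 15.45
eef_pos: [559.7, -17.9, 189.7]
tcp_rot: [0.0, 1.0, -0.02, -0.001]
ft_force: [0.8, -0.2, -4.2]
grip_width: 0.404
```

>>> send_rows(
  motion=[
    {"travel": [0, 0, -0.02], "twist": [0, 0, 0], "jaw": 0.2},
    {"travel": [0, 0, -0.05], "twist": [0, 0, 0], "jaw": 0.2},
    {"travel": [0, 0, -0.068], "twist": [0, 0, 0], "jaw": 0.2},
    {"travel": [0, 0, -0.077], "twist": [0, 0, 0], "jaw": 0.2},
    {"travel": [0, 0, -0.077], "twist": [0, 0, 0], "jaw": 0.2},
  ],
)

```text
clock: 16.08
eef_pos: [559.8, -14.5, 113.3]
tcp_rot: [-0.0, 1.0, -0.018, -0.0]
ft_force: [0.3, -0.2, -3.8]
grip_width: 0.404
```

Run:
```python
from h import *
c=read_camera("wrist");C=cams();o=np.zeros((600,800,3),np.uint8)
o[:300,:420]=cv2.resize(C["scene"]["pixels"][185:285,200:340],(420,300),interpolation=2)
o[:300,424:791]=cv2.resize(C["side"]["pixels"][160:250,235:345],(367,300),interpolation=2)
o[300:,:400]=cv2.resize(c["pixels"],(400,300));o[300:,400:]=cv2.resize(c["pixels"][180:330,180:380],(400,300),interpolation=2)
cv2.imwrite("pics/o7.png",o);s=observe();print(s["eef_pos"],s["ft_force"],s["grip_width"])
```

```text
[560.72827407 -14.52809364 114.58772585] [ 0.56545443  0.08998645 -4.59163665] 0.40056851749818656
```

View pics/o7.png

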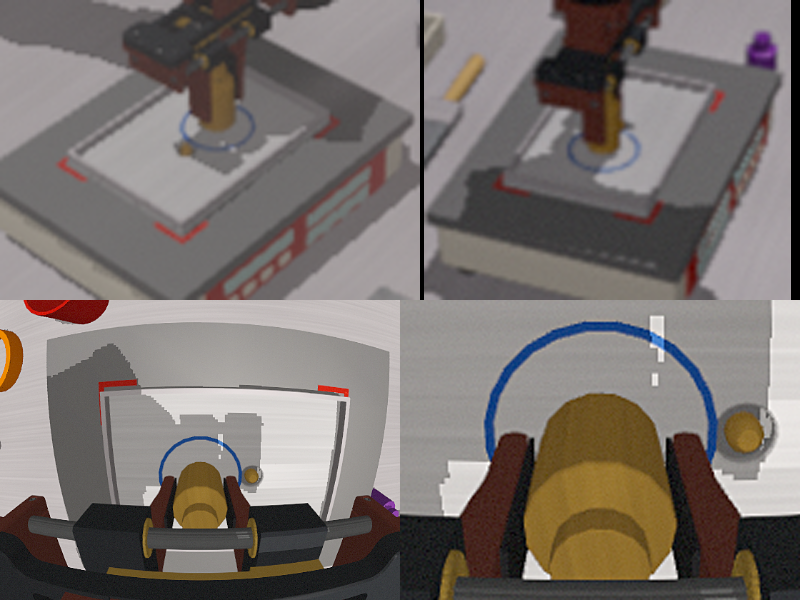

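Weight centred in the ring (ring columns 488–716, weight base ≈600). Lowering gently.

>>> send_rows(
  motion=[
    {"travel": [0, 0, -0.002], "twist": [0, 0, 0], "jaw": 0.2},
    {"travel": [0, 0, -0.0035], "twist": [0, 0, 0], "jaw": 0.2},
    {"travel": [0, 0, -0.0045], "twist": [0, 0, 0], "jaw": 0.2},
    {"travel": [0, 0, -0.005], "twist": [0, 0, 0], "jaw": 0.2},
    {"travel": [0, 0, -0.005], "twist": [0, 0, 0], "jaw": 0.2},
  ],
)

```text
clock: 16.85
eef_pos: [560.0, -14.7, 108.6]
tcp_rot: [-0.0, 1.0, -0.019, -0.0]
ft_force: [0.7, -1.0, -3.9]
grip_width: 0.405
```

>>> send_rows(
  motion=[
    {"travel": [0, 0, -0.0003], "twist": [0, 0, 0], "jaw": 0.2},
    {"travel": [0, 0, -0.0007], "twist": [0, 0, 0], "jaw": 0.2},
    {"travel": [0, 0, -0.001], "twist": [0, 0, 0], "jaw": 0.2},
    {"travel": [0, 0, -0.001], "twist": [0, 0, 0], "jaw": 0.2},
  ],
)

```text
clock: 17.35
eef_pos: [560.0, -14.7, 107.7]
tcp_rot: [0.0, 1.0, -0.019, -0.0]
ft_force: [-0.2, 0.0, -4.0]
grip_width: 0.409
```

>>> send_rows(
  motion=[
    {"travel": [0, 0, -0.0003], "twist": [0, 0, 0], "jaw": 0.2},
    {"travel": [0, 0, -0.0006], "twist": [0, 0, 0], "jaw": 0.2},
    {"travel": [0, 0, -0.0008], "twist": [0, 0, 0], "jaw": 0.2},
    {"travel": [0, 0, -0.0008], "twist": [0, 0, 0], "jaw": 0.2},
  ],
)

```text
clock: 17.85
eef_pos: [560.0, -14.7, 107.2]
tcp_rot: [0.0, 1.0, -0.019, 0.0]
ft_force: [-2.2, -0.1, 1.5]
grip_width: 0.403
```

Contact made. Releasing and retreating.

>>> send_rows(
  motion=[
    {"travel": [0, 0, 0], "twist": [0, 0, 0], "jaw": 0.45},
    {"travel": [0, 0, 0], "twist": [0, 0, 0], "jaw": 0.5},
    {"travel": [0, 0, 0], "twist": [0, 0, 0], "jaw": 0.6},
    {"travel": [0, 0, 0], "twist": [0, 0, 0], "jaw": 0.65},
    {"travel": [0, 0, 0], "twist": [0, 0, 0], "jaw": 0.65},
  ],
)

```text
clock: 18.48
eef_pos: [560.0, -14.7, 106.8]
tcp_rot: [0.0, 1.0, -0.019, 0.0]
ft_force: [0.5, -0.4, 0.9]
grip_width: 0.65
```

>>> send_rows(
  motion=[
    {"travel": [0, 0, 0.015], "twist": [0, 0, 0], "jaw": 0.65},
    {"travel": [0, 0, 0.05], "twist": [0, 0, 0], "jaw": 0.65},
    {"travel": [0, 0, 0.11], "twist": [0, 0, 0], "jaw": 0.65},
    {"travel": [-0.03, 0.03, 0.14], "twist": [0, 0, 0], "jaw": 0.65},
    {"travel": [-0.06, 0.07, 0.16], "twist": [0, 0, 0], "jaw": 0.65},
  ],
)

```text
clock: 19.1
eef_pos: [500.2, 55.6, 269.8]
tcp_rot: [-0.0, 1.0, -0.02, 0.002]
ft_force: [1.4, 0.6, -0.1]
grip_width: 0.648
```

>>> send_rows(
  motion=[
    {"travel": [-0.025, 0.05, 0.01], "twist": [0, 0, 0], "jaw": 0.65},
    {"travel": [-0.05, 0.1, 0.02], "twist": [0, 0, 0], "jaw": 0.65},
    {"travel": [-0.06, 0.14, 0.02], "twist": [0, 0, 0], "jaw": 0.65},
    {"travel": [-0.06, 0.14, 0.02], "twist": [0, 0, 0], "jaw": 0.65},
  ],
)

```text
clock: 19.6
eef_pos: [438.7, 198.8, 288.3]
tcp_rot: [-0.001, 1.0, -0.015, 0.001]
ft_force: [0.3, -0.2, -0.2]
grip_width: 0.652
```

Run:
```python
from h import *
c=read_camera("wrist");C=cams();o=np.zeros((600,800,3),np.uint8)
o[:300,:420]=cv2.resize(C["scene"]["pixels"][185:285,200:340],(420,300),interpolation=2)
o[:300,424:791]=cv2.resize(C["side"]["pixels"][160:250,235:345],(367,300),interpolation=2)
o[300:,:400]=cv2.resize(C["scene"]["pixels"],(400,300));o[300:,400:]=cv2.resize(c["pixels"],(400,300),interpolation=2)
cv2.imwrite("pics/o8.png",o);s=observe();print(s["clock"],s["eef_pos"],s["ft_force"])
```

```text
19.75 [440.38931258 194.19306263 287.20528152] [ 0.53662606  0.17090176 -0.1271749 ]
```

View pics/o8.png

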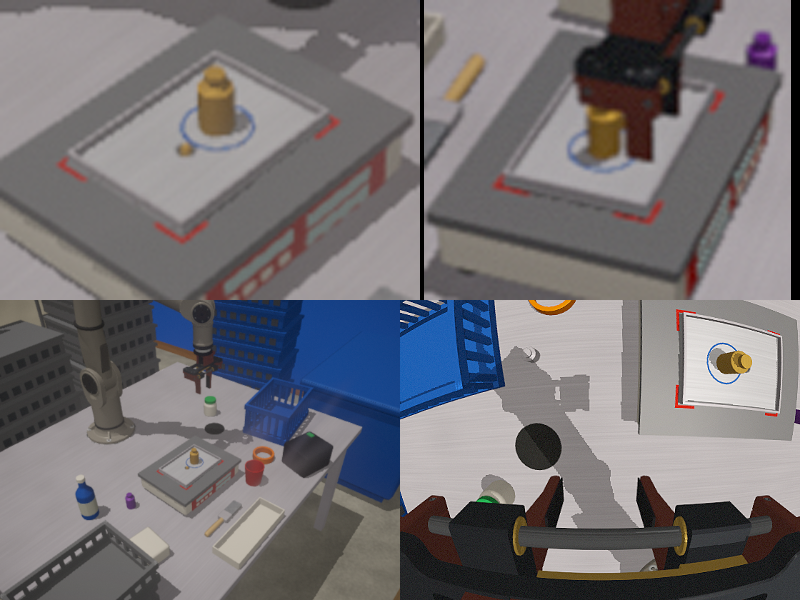

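The weight stands upright inside the ring, the platter is flat within the marks with the pin showing, and everything else is where it was.

```bash
python3 -c "
from station import *
print(job_done())"
```

```text
the job is handed in; nothing more can be done
None
```

I finished the job in the order asked and handed it in at about 20 s on the robot's clock. No verdict came back.

- **Weight to the mat:** I stood the brass weight upright on the mat. It pressed down with about 18 N on contact, within the limits.
- **Platter:** I pinched its +y rim and slid it about 56 mm. Its hole then dropped over the pin.
- **Weight to the ring:** I put the weight down inside the blue ring with only a few newtons of contact, then let go and backed away.

**Last checks:**
- **Platter seating:** the last picture shows the platter lying flat inside the red corner marks. The pin shows through the hole.
- **Platter squareness:** measured after release and before the weight went on, the rim and the marks agreed to about 0.001 rad. The deck edge put the difference nearer 0.008 rad. The platter may sit about 1–2 mm off centre, which the hole's clearance allows.
- **Weight:** it stands upright and is centred in the ring to within a few mm.
- **Other things:** nothing else appears to have moved, and the arm is clear of everything.

**Failed or disagreed:**
- One move call was refused for missing keys, and I sent it again.
- An automatic line fit on the platter rim gave a slope of +0.056 rad. It kept only half its points, so I discarded it in favour of the corner measurements.
- Two automatic mat detections in the scene camera also failed. I took the mat's position from the wrist camera instead.

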